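Set the topping pots right

TASK

Turn the swing tab aside, lift the steel cover plate out of the yellow holder and lay it flat in the middle of the blue board. The pots with red and green lids stand in each other's holders: swap them, using the freed yellow holder or a clear bit of counter on the way, and finish with every pot, the yellow one too, standing upright in the holder of its lid's colour. Set everything down gently, without dropping or tipping it.

Things in the scene. Friction and masses are not known exactly. Their poses are not given: they have to be found in the camera images.
- pot_red: loose stainless pot with a red lid fixed on it: body 76 mm across, lid 80 mm across with its top 70 mm above the origin, on it an upright round red knob 22 mm across from 70 to 100 mm. Origin at the centre of the underside; z up. About 0.3 kg. Starts in the green holder.
- pot_green: loose stainless pot with a green lid fixed on it: body 76 mm across, lid 80 mm across with its top 70 mm above the origin, on it an upright round green knob 22 mm across from 70 to 100 mm. Origin at the centre of the underside; z up. About 0.3 kg. Starts in the red holder.
- pot_yellow: loose stainless pot with a yellow lid fixed on it: body 76 mm across, lid 80 mm across with its top 70 mm above the origin, on it an upright round yellow knob 22 mm across from 70 to 100 mm. Origin at the centre of the underside; z up. About 0.3 kg. Starts on the bare counter.
- holder_red: low square red frame fixed to the counter, 130 x 130 mm, origin at the centre of its underside. Square recess 94 x 94 mm, its floor 4 mm above the origin; round it a ledge 14 mm high, outside that (56 to 65 mm off centre) a lip 20 mm high. The pot with the green lid stands in it at the start.
- holder_green: low square green frame fixed to the counter, 130 x 130 mm, origin at the centre of its underside. Square recess 94 x 94 mm, its floor 4 mm above the origin; round it a ledge 14 mm high, outside that (56 to 65 mm off centre) a lip 20 mm high. The pot with the red lid stands in it at the start.
- holder_yellow: low square yellow frame fixed to the counter, 130 x 130 mm, origin at the centre of its underside. Square recess 94 x 94 mm, its floor 4 mm above the origin; round it a ledge 14 mm high, outside that (56 to 65 mm off centre) a lip 20 mm high. At the start the cover plate lies on its ledge, held by a dark swing tab on a lug at its -y side (vertical pivot at x 0, y -72 mm).
- cover: loose steel cover plate 108 x 108 x 5 mm, origin at the centre of its underside, about 0.22 kg. On its middle an upright black grip fin 14 mm thick (along its y), 56 mm long (along its x), from 5 to 38 mm above the origin. It lies in the yellow holder with 2 mm play all round, underside 14 mm above the holder's origin, its axes along the holder's.
- tab (a joint): angle of the swing tab, rad. At 0 it points along the yellow holder's +y, over the plate; grows clockwise seen from above, stop at 1.8 (at 1.57 it points along the holder's +x, beside the plate). Starts at 0 to 0.35, clears the plate from about 1.3, stays where left (friction 0.02 N m). Tab 12 mm wide, 5 thick, reaching 38 mm from the pivot, top 25.5 mm above the holder's origin.
- tab_peg (a point): point on the upright black round peg on the tab, 10 mm across: the peg's axis is 29 mm from the pivot; the peg stands from 25.5 to 53.5 mm above the holder's origin and this point is on its axis at 39.5 mm, 14 mm below its top. It moves with the tab.
- board: flat blue plastic board 140 x 140 x 12 mm, fixed to the counter, origin at the centre of its underside

How it is judged:
On the way, in this order (a step that is already met when the one before it is completed fails the run):
1. the swing tab is turned aside (beyond 1.2 rad) (value of joint tab above 1.2 rad), for 0.1 s.
2. the cover plate lies flat in the middle of the blue board (horizontal distance between cover and board below 0.02 m and z of cover in the frame of board below 0.016 m and angle between cover's own z axis and vertical below 0.08 rad and linear speed of cover below 0.02 m/s), for 0.2 s.
At the end, for the whole second after the job is handed in: The cover plate lies flat on the blue board, centred within 20 mm; each of the three pots stands upright on the floor of the holder of its own colour, within 15 mm of its centre; all at rest (all of step 2 and horizontal distance between pot_red and holder_red below 0.015 m and z of pot_red in the frame of holder_red below 0.008 m and angle between each of pot_red, pot_green, pot_yellow's own z axis and vertical below 0.08 rad and linear speed of each of pot_red, pot_green, pot_yellow below 0.02 m/s and horizontal distance between pot_green and holder_green below 0.015 m and z of pot_green in the frame of holder_green below 0.008 m and horizontal distance between pot_yellow and holder_yellow below 0.015 m and z of pot_yellow in the frame of holder_yellow below 0.008 m); the robot touches nothing.
It fails at once if a pot or the cover plate is tipped by more than 0.6 rad (angle between any of pot_red, pot_green, pot_yellow, cover's own z axis and vertical above 0.6 rad).
It fails at once if a pot or the cover plate is dropped or thrown (faster than 0.6 m/s while the fingers do not touch it) ((linear speed of pot_red above 0.6 m/s and contact force between the fingers and pot_red below 0.05 N) or (linear speed of pot_green above 0.6 m/s and contact force between the fingers and pot_green below 0.05 N) or (linear speed of pot_yellow above 0.6 m/s and contact force between the fingers and pot_yellow below 0.05 N) or (linear speed of cover above 0.6 m/s and contact force between the fingers and cover below 0.05 N)).
It also fails if it takes over 134 s, if anything falls off the work surface, if the arm or the gripper's body presses on something with over 40 N, if the wrist force passes 120 N, or if a joint passes its speed limit or range.

ROBOT

A 7-joint arm with a two-finger parallel gripper is mounted at the origin on the work surface. World frame = base frame: x ahead of the robot, y to its left, z up, the work surface at z = 0. Lengths are in m, angles in rad, forces in N, time in s.
With the tool pointing down it reaches from about 0.4 to 0.875 m from the base axis. Payload 6.5 kg.
Tool frame: the origin (TCP) lies midway between the tips of the shut fingers; the grasp point (between the pads) lies robot.pinch_z behind it (robot.pinch_z is the distance from the TCP to the grasp point, in m); y points along the fingers, z is the direction in which the jaws open and shut, and the axes are right-handed (so a half turn about y gives the same grasp; the last joint's range is limited). The gripper opens to 85 mm and grips with 20 to 120 N. Pads are 22 mm wide; open, the fingers measure 114 mm over their backs; the gripper's body (76 mm by 85 mm) begins 54 mm behind the grasp point. The pads swing forward as they close: fully open they stand 13 mm farther back than shut.
Start: joints at [-1.368, 0.536, -0.004, 1.538, 0.003, 1.067, -0.071], TCP at [0.173, 0.627, 0.231] pointing down, gripper open.
Joint ranges: [-2.7, 2.7], [-0.37, 2.16], [-1.27, 1.26], [0.24, 2.4], [-1.31, 4.45], [0.19, 1.91], [-2.76, 2.76]. Speed limits (rad/s): [2.39, 2.39, 3.14, 3.14, 3.14, 3.14, 3.14].

INTERFACE

Orientations are given as a unit quaternion [w, x, y, z].
In Python, from bench import robot gives the robot as it stands.
- The arm moves only by the shell command python3 -m handwheel 'ROWS'. ROWS is JSON, a list that holds one entry, the list of rows, each a list of 7 numbers: the gripper's target within -1 to 1 (fully open at 1, half-way at 0, shut at -1), then the shift along the tool's x, y, z normalised to -1 to 1, where 1 is 50 mm, then the turn, a rotation vector about the tool's x, y, z normalised to -1 to 1, where 1 is 4 degrees. In form: [[[fingers, dx, dy, dz, wx, wy, wz], ...]]. A call has 1 to 5 rows; each row shifts and turns the commanded pose from where the row before left it, along the tool's axes as they then stand; what a row does not reach is not made up. A row lasts 1/8 s, in which the tool goes at most 62.5 mm and 10.7 degrees, less where a joint would pass 70% of its speed; a pose out of reach is approached as far as the arm can. A call with a number of a shift or a turn outside -1 to 1 is refused whole. A call with a gripper value outside its range is refused whole. The fingers move at their own pace and stop on an object; the grip force is fixed at half the most. Time passes only in rows, so rows that do not move let the fingers close. It gives the time, the measured TCP pose, the force and the opening at its end, in the units of the state.
- robot.get_state(): the state, without advancing time (a new reading comes with each control period).
- robot.camera(name): name is "side" or "top"; returns a dict with "frame" (420x560x3 uint8, red, green, blue), "K" (3x3 intrinsics, pixels), "dist" ([k1, k2, p1, p2, k3] as OpenCV has them; the pictures are not rectified), "pose" (4x4, takes a point from camera to world coordinates). Camera axes: x right, y down, z forward; pixel columns grow to the right and rows downward; lengths in m; the calibration is good to about 2 mm. A picture is of the moment at which its call begins. There is no depth.
- robot.job_done(): hands the job in, once; it reports no verdict.
The state is a dict: "t": time; "joints": joint angles; "joint_vel": joint speeds; "tau": joint torques, N m; "eef_pos": TCP position; "orientation": TCP orientation; "ft_force": force on the tool from outside, world axes, zero at the start; "torque": the same for the moment, N m; "gripper_width": finger opening in m.
Only numpy, scipy, OpenCV 4.12 (cv2) and the standard library are available. Lean on these libraries where they do the work, as an engineer would, in place of code of your own. Each camera call takes 0.05 s, during which the arm holds its last target. There are 200 camera calls.

## Working session

There is one attempt and no reset: what is moved stays moved. The work goes in short steps, Python scripts to look and compute and a shell command to move; the robot and the scene stay as the last step left them, time stands still between calls to the robot, and variables do not carry over. Pictures are saved under pics/ and viewed, about 12 in all and at most 16, crops included, and the job is handed in when it is done.

```bash
mkdir -p pics; ls
python3 - <<'E'
from bench import robot
import cv2,numpy as np
print(robot.pinch_z, robot.get_state())
for n in("top","side"):
    c=robot.camera(n); cv2.imwrite(f"pics/{n}0.png",c["frame"][:,:,::-1]); print(n,c["K"].tolist(),c["dist"],np.round(c["pose"],4).tolist())
E
```

```text
pics
0.0187 {'t': 0.0, 'joints': array([-1.36819233,  0.5371447 , -0.00444699,  1.53884591,  0.00258594,
        1.06728574, -0.07119275]), 'joint_vel': array([-5.07344004e-04, -4.68973427e-04,  1.61463045e-03,  1.22113421e-03,
        3.05655544e-05, -1.17156864e-03,  1.93504693e-04]), 'tau': array([ 2.44836319e-04, -5.83428848e+01,  1.04889214e+00, -2.59093148e+01,
        1.23682918e-02,  9.76484473e-03, -5.06543969e-06]), 'eef_pos': array([0.17247108, 0.62606619, 0.23043752]), 'orientation': array([-0.70014159,  0.70132513, -0.09476468,  0.09468093]), 'ft_force': array([ 0.73970357, -0.21248276,  0.60590578]), 'torque': array([ 0.06325769,  0.02899507, -0.03602008]), 'gripper_width': 0.08511973303439928}
top [[381.3293653550027, 0.0, 284.501122358404], [0.0, 381.3293653550027, 208.34581845916196], [0.0, 0.0, 1.0]] [-0.06711369  0.          0.          0.          0.        ] [[0.0175, -0.991, 0.1328, 0.4277], [-0.9998, -0.0171, 0.0037, -0.0387], [-0.0014, -0.1329, -0.9911, 0.8701], [0.0, 0.0, 0.0, 1.0]]
side [[430.1845855361215, 0.0, 282.6543479626891], [0.0, 430.1845855361215, 211.72296942280838], [0.0, 0.0, 1.0]] [-0.11570867  0.          0.          0.          0.        ] [[0.8443, -0.3479, 0.4077, 0.1075], [-0.5358, -0.5646, 0.6279, -0.6781], [0.0117, -0.7485, -0.663, 0.733], [0.0, 0.0, 0.0, 1.0]]
```

View pics/top0.png

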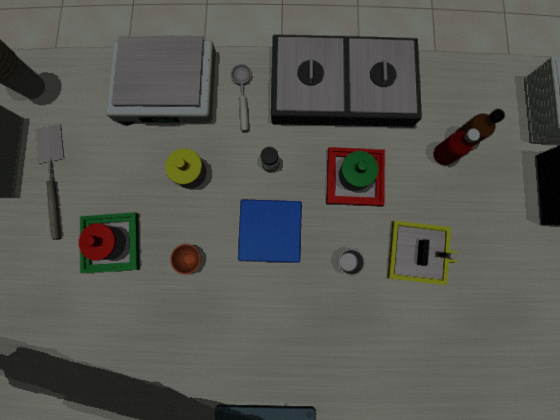

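View pics/side0.png

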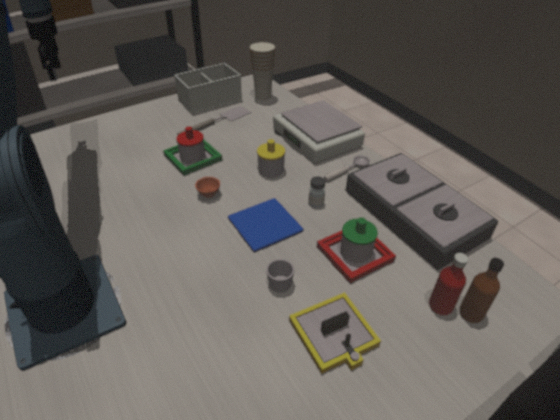

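The top view shows red pot (98,242) in the green holder, green pot (358,170) in the red holder, yellow pot (183,167), board (270,231), yellow holder with cover (420,252) and the tab at about (445,255). Clutter to avoid: mill (270,158), bowl (185,259), cup (348,261), bottles (455,148).

```bash
cat > h.py <<'E'
from bench import robot
import cv2,numpy as np
from scipy.spatial.transform import Rotation as R
def cam(n):
    return robot.camera(n)
def w(c,uv,z):
    p=cv2.undistortPoints(np.float64(uv).reshape(-1,1,2),c["K"],c["dist"]).reshape(-1,2)
    d=np.c_[p,np.ones(len(p))]@c["pose"][:3,:3].T; o=c["pose"][:3,3]
    return (o+d*((z-o[2])/d[:,2])[:,None])[:,:2]
def px(c,P):
    T=np.linalg.inv(c["pose"]); r=cv2.Rodrigues(T[:3,:3])[0]
    return cv2.projectPoints(np.float64(P).reshape(-1,1,3),r,T[:3,3],c["K"],c["dist"])[0].reshape(-1,2)
def crop(c,u,v,r,k,name=None):
    f=np.clip(c["frame"][v-r:v+r,u-r:u+r,::-1].astype(float)*1.7,0,255).astype(np.uint8)
    f=cv2.resize(f,None,fx=k,fy=k,interpolation=cv2.INTER_CUBIC)
    for i in range(0,2*r,10):
        cv2.putText(f,str(u-r+i),(i*k,8),0,.3,(255,255,255)); cv2.putText(f,str(v-r+i),(0,i*k+8),0,.3,(255,255,255))
        cv2.line(f,(i*k,0),(i*k,3),(0,255,255)); cv2.line(f,(0,i*k),(3,i*k),(0,255,255))
    if name: cv2.imwrite(name,f)
    return f
def st():
    s=robot.get_state(); q=s["orientation"]; M=R.from_quat([q[1],q[2],q[3],q[0]]).as_matrix(); return s,M
def rows(d,M=None):
    "world displacement -> units of 50mm in tool axes"
    M=st()[1] if M is None else M
    return np.round(M.T@np.asarray(d)/0.05,2)
E
python3 - <<'E'
from h import *
s,M=st(); print(np.round(M,3))
c=cam("top"); hsv=cv2.cvtColor(c["frame"],cv2.COLOR_RGB2HSV)
rg={"red":((0,150,60),(8,255,255),(355,177)),"green":((50,120,50),(75,255,255),(108,242)),"yellow":((25,150,60),(33,255,255),(420,252)),"blue":((100,150,60),(120,255,255),(270,231))}
for k,(a,b,ct) in rg.items():
    m=cv2.inRange(hsv,a,b); mm=np.zeros_like(m); r=42; mm[ct[1]-r:ct[1]+r,ct[0]-r:ct[0]+r]=m[ct[1]-r:ct[1]+r,ct[0]-r:ct[0]+r]
    p=np.argwhere(mm)[:,::-1].astype(np.float64)
    W=w(c,p,.012 if k=="blue" else .02).astype(np.float32)
    (x,y),sz,an=cv2.minAreaRect(W*1000); print(k,len(p),x,y,sz,an)
a=[crop(c,u,v,40,5) for u,v in((420,252),(355,175))]; b=[crop(c,u,v,40,5) for u,v in((108,242),(183,170))]
cv2.imwrite("pics/m1.png",cv2.resize(np.vstack([np.hstack(a),np.hstack(b)]),(600,600)) )
E
```

```text
[[ 0.964 -0.     0.265]
 [-0.265 -0.002  0.964]
 [ 0.    -1.    -0.002]]
red 1251 620.0708618164062 -196.6952667236328 (129.401611328125, 129.64578247070312) 88.33466339111328
green 1174 457.28765869140625 362.9764709472656 (128.5636749267578, 129.2919158935547) 5.059411525726318
yellow 905 446.95819091796875 -348.1683044433594 (147.38815307617188, 128.81858825683594) 84.09176635742188
blue 3710 492.2954406738281 -2.7208175659179688 (137.63955688476562, 137.8805389404297) 89.53028106689453
```

View pics/m1.png

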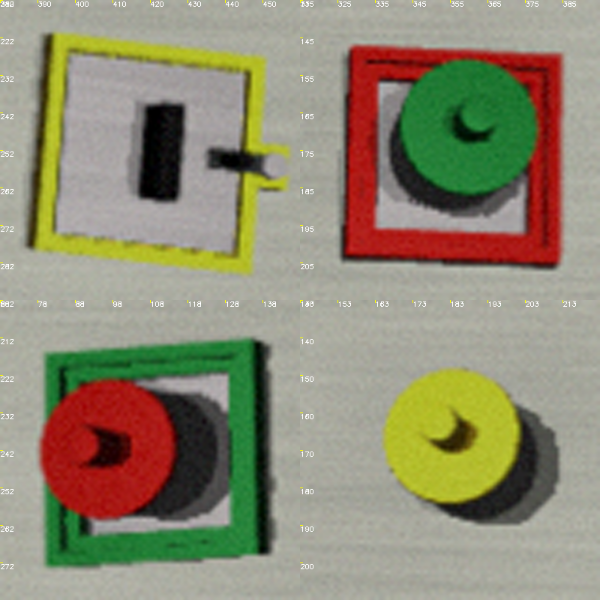

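Run:
```python
from h import *
c=cam("top"); hsv=cv2.cvtColor(c["frame"],cv2.COLOR_RGB2HSV)
for k,a,b,ct,z in (("red",(0,150,40),(8,255,255),(98,242),.074),("green",(45,100,40),(75,255,255),(358,170),.074),("yellow",(25,120,40),(33,255,255),(183,167),.07)):
    m=cv2.inRange(hsv,a,b); n,l,stt,_=cv2.connectedComponentsWithStats(m); m=l==l[ct[1]+8,ct[0]-5]
    W=w(c,np.argwhere(m)[:,::-1],z).astype(np.float32)*1000
    (x,y),r=cv2.minEnclosingCircle(W); print(k,m.sum(),x,y,2*r,W.mean(0))
# yellow holder refine: fin top + overlay
print("fin",w(c,[(424.3,252)],.052)); print("bottle/cup/bowl",w(c,[(443,160),(480,135),(348,262),(185,260),(268,165)],0.02))
C=np.array([.4479,-.3389]); a=np.radians(-5.9); X=np.array([np.cos(a),np.sin(a)]); Y=np.array([-X[1],X[0]])
out=[]
s=cam("side")
for cc,u,v,r in((c,425,252,36),(s,335,332,48)):
    k=400//(2*r)*1; k=8 if r==36 else 6
    f=crop(cc,u,v,r,k)
    def dr(P,col):
        q=(px(cc,P)-[u-r-.5,v-r-.5])*k
        cv2.polylines(f,[np.int32(q)],True,col,1)
    L=lambda x,y,z:[*(C+X*x+Y*y),z]
    dr([L(i*.065,j*.065,.02) for i,j in((1,1),(1,-1),(-1,-1),(-1,1))],(255,0,255))
    dr([L(i*.028,j*.007,.052) for i,j in((1,1),(1,-1),(-1,-1),(-1,1))],(255,255,0))
    for th,col in((0,(0,0,255)),(.3,(0,255,0))):
        P=[.029*np.sin(th),-.072+.029*np.cos(th)]
        dr([L(*P,.0255),L(*P,.0535)],col)
        dr([L(P[0]+.005*np.cos(t),P[1]+.005*np.sin(t),.0535) for t in np.linspace(0,6.28,20)],col)
    out.append(cv2.resize(f,(400,400)))
cv2.imwrite("pics/m2.png",cv2.resize(np.hstack(out),(800,400)))
```

```text
red 934 457.6606140136719 362.26300048828125 79.4283676147461 [457.08563 361.7413 ]
green 983 623.8985595703125 -195.22720336914062 79.13089752197266 [ 623.528   -194.98737]
yellow 990 623.9620971679688 185.17405700683594 80.17325592041016 [623.77747 185.14273]
fin [[ 0.44776195 -0.33811331]]
bottle/cup/bowl [[ 0.660992   -0.40078863]
 [ 0.72404399 -0.49334436]
 [ 0.42422063 -0.17818099]
 [ 0.42198289  0.18357844]
 [ 0.64095131  0.00394764]]
```

View pics/m2.png

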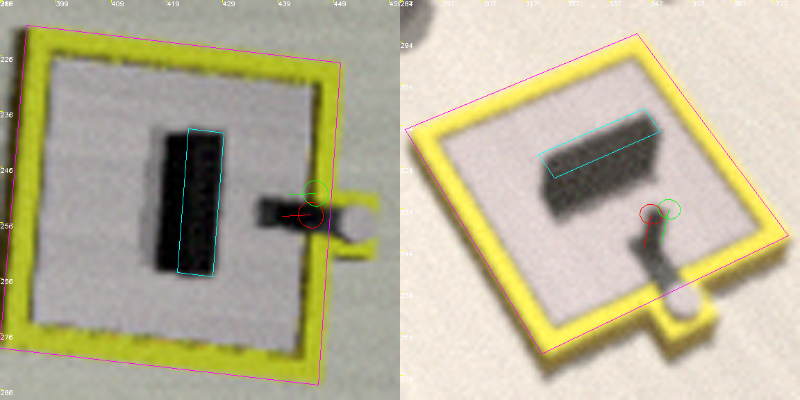

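```bash
python3 -m handwheel '[[[-0.4,0.9,0,0,0,1,0],[-0.4,0.9,0,0,0,1,0],[-0.4,0.9,0,0,0,1,0],[-0.4,0.9,0,0,0,1,0],[-0.4,0.9,0,0,0,1,0]]]'
```

```text
t: 0.88
eef_pos: [0.3793, 0.537, 0.2312]
orientation: [0.673, -0.673, 0.216, -0.216]
ft_force: [0.1, -0.1, 0.4]
gripper_width: 0.026
```

```bash
python3 -m handwheel '[[[-0.4,0.9,0,0,0,1,0],[-0.4,0.9,0,0,0,1,0],[-0.4,0.9,0,0,0,1,0],[-0.4,0.9,0,0,0,1,0],[-0.4,0.9,0,0,0,1,0]]]'
python3 -m handwheel '[[[-0.4,0.9,0,0,0,1,0],[-0.4,0.9,0,0,0,1,0],[-0.4,0.9,0,0,0,1,0],[-0.4,0.9,0,0,0,1,0],[-0.4,0.9,0,0,0,1,0]]]'
python3 -m handwheel '[[[-0.4,0.9,0,0,0,1,0],[-0.4,0.9,0,0,0,1,0],[-0.4,0.9,0,0,0,1,0],[-0.4,0.9,0,0,0,1,0],[-0.4,0.9,0,-0.2,0,1,0]]]'
python3 -m handwheel '[[[-0.4,0.9,0,-0.2,0,1,0],[-0.4,0.9,0,-0.2,0,1,0],[-0.4,0.9,0,-0.2,0,1,0],[-0.4,0.9,0,-0.2,0,1,0],[-0.4,0.85,0,-0.2,0,1,0]]]'
python3 -m handwheel '[[[-0.4,0.85,0,0,0,1,0],[-0.4,0.85,0,0,0,1,0],[-0.4,0.85,0,0,0,1,0],[-0.4,0,0,0,0,1,0],[-0.4,0,0,0,0,1,0]]]'
python3 -m handwheel '[[[-0.4,0,0,0,0,1,0],[-0.4,0,0,0,0,0,0]]]'
cat >> h.py <<'E'
def go(x,y,z,yaw=None):
    "print the tool-axis shift (units 50mm) to a world target and the turn (units 4 deg)"
    s,M=st(); a=np.degrees(np.arctan2(M[1,2],M[0,2]))
    print("pos",np.round(s["eef_pos"],4),"tilt",np.round(M[2],3),"zang",round(a,1),"t",round(s["t"],2),"w",round(s["gripper_width"],4),"F",np.round(s["ft_force"],1),"j1,7",s["joints"][[0,6]].round(2))
    print("shift",rows(np.array([x,y,z])-s["eef_pos"],M), "turn wy", None if yaw is None else round(((a-yaw+90)%180-90)/4,2))
E
python3 -c "
from h import *
go(.4449,-.3818,.12,-51)"
```

```text
t: 1.5
eef_pos: [0.5417, 0.3828, 0.2312]
orientation: [0.626, -0.626, 0.329, -0.329]
ft_force: [0.5, 0.1, 0.4]
gripper_width: 0.0258
t: 2.12
eef_pos: [0.6415, 0.1824, 0.2312]
orientation: [0.559, -0.559, 0.433, -0.433]
ft_force: [-0.5, -0.2, -0.4]
gripper_width: 0.0255
t: 2.75
eef_pos: [0.657, -0.0399, 0.2311]
orientation: [-0.475, 0.475, -0.523, 0.524]
ft_force: [-0.1, -0.5, 0.1]
gripper_width: 0.0255
t: 3.38
eef_pos: [0.5566, -0.2439, 0.2313]
orientation: [-0.377, 0.377, -0.598, 0.598]
ft_force: [0.8, -0.4, 0.3]
gripper_width: 0.0258
t: 4.0
eef_pos: [0.4945, -0.3538, 0.2312]
orientation: [0.267, -0.267, 0.655, -0.655]
ft_force: [0.9, -0.4, 0.4]
gripper_width: 0.0259
t: 4.25
eef_pos: [0.4949, -0.3532, 0.2312]
orientation: [0.246, -0.246, 0.663, -0.663]
ft_force: [-0.3, 0.1, -0.1]
gripper_width: 0.0257
pos [ 0.4949 -0.3532  0.2312] tilt [ 0. -1. -0.] zang -49.4 t 4.25 w 0.0257 F [-0.3  0.1 -0.1] j1,7 [0.07 0.01]
shift [ 1.13  2.22 -0.22] turn wy 0.41
```

```bash
python3 -m handwheel '[[[-0.4,0.56,0,-0.11,0,0,0],[-0.4,0.57,0.2,-0.11,0,0,0],[-0.4,0,0.9,0,0,0.41,0],[-0.4,0,0.9,0,0,0,0],[-0.4,0,0,0,0,0,0]]]'
python3 - <<'E'
from h import *
go(.4449,-.3818,.031,-51)
t=cam("top");c=cam("side"); cv2.imwrite("pics/a3.png",np.hstack([crop(t,425,252,48,4),crop(c,335,320,48,4)]))
E
```

```text
t: 4.88
eef_pos: [0.4431, -0.3799, 0.1287]
orientation: [0.235, -0.237, 0.668, -0.665]
ft_force: [1.1, -0.6, 1.4]
gripper_width: 0.0258
pos [ 0.4431 -0.3799  0.1287] tilt [ 0.001 -1.    -0.006] zang -51.0 t 4.88 w 0.0258 F [ 1.1 -0.6  1.4] j1,7 [0.19 0.15]
shift [-0.01  1.95  0.06] turn wy 0.01
```

View pics/a3.png

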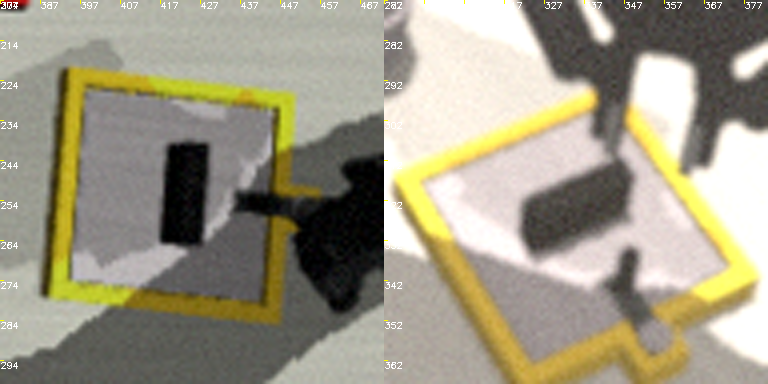

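The open fingers straddle the peg: it's at about (447,252) in the top crop, just under the finger pair, as computed. I'll go down over it and swing it round.

```bash
python3 -m handwheel '[[[-0.4,0,0.7,0.03,0,0,0],[-0.4,0,0.7,0.03,0,0,0],[-0.4,0,0.55,0,0,0,0],[-0.4,0,0,0,0,0,0]]]'
python3 -m handwheel '[[[-0.4,-0.11,0,0.17,0,0,0],[-0.4,-0.04,0,0.2,0,0,0],[-0.4,0.03,0,0.2,0,0,0],[-0.4,0.11,0,0.2,0,0,0],[-0.4,0,0,0.16,0,0,0]]]'
python3 -m handwheel '[[[-0.4,0,0,0,0,0,0],[-0.4,0,0,0,0,0,0]]]'
python3 - <<'E'
from h import *
go(.4449,-.3818,.031,-51)
t=cam("top");c=cam("side"); cv2.imwrite("pics/a4.png",np.hstack([crop(t,425,252,48,4),crop(c,335,320,48,4)]))
E
```

```text
t: 5.48
eef_pos: [0.447, -0.3842, 0.0342]
orientation: [0.236, -0.236, 0.667, -0.666]
ft_force: [-0.3, 0.3, -0.5]
gripper_width: 0.0257
t: 6.1
eef_pos: [0.475, -0.4218, 0.0339]
orientation: [-0.235, 0.236, -0.667, 0.667]
ft_force: [-3.7, 0.3, 0.3]
gripper_width: 0.0255
t: 6.35
eef_pos: [0.4767, -0.42, 0.0338]
orientation: [-0.236, 0.236, -0.666, 0.667]
ft_force: [0.8, 0.1, 0.2]
gripper_width: 0.0259
pos [ 0.4767 -0.42    0.0338] tilt [-0.    -1.     0.001] zang -51.0 t 6.35 w 0.0259 F [0.8 0.1 0.2] j1,7 [0.3  0.21]
shift [ 0.01  0.06 -0.99] turn wy -0.01
```

View pics/a4.png

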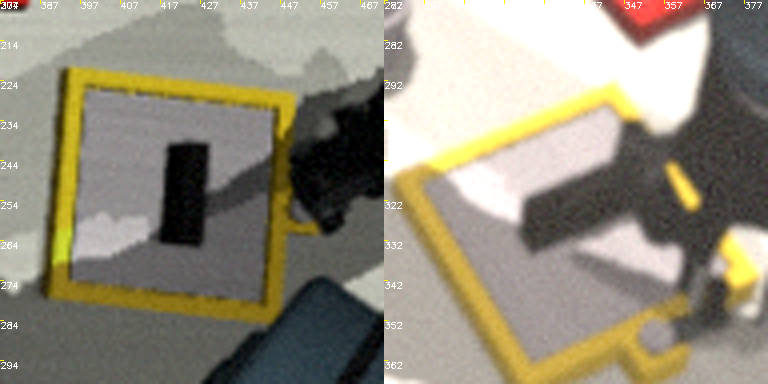

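The tab now lies beside the plate, its peg at about (453,256) by the fingers and well off the cover. I'll lift off and turn to the fin.

```bash
python3 -m handwheel '[[[-0.4,0,-0.8,0,0,0,0],[-0.4,0,-0.8,0,0,0,0],[-0.4,0,-0.6,0,0,0,0],[0,0,0,-0.9,0,1,0],[0,-0.7,0,0,0,1,0]]]'
python3 -m handwheel '[[[0,0,0,0,0,1,0],[0,0,0,0,0,1,0],[0,0,0,0,0,1,0],[0,0,0,0,0,1,0],[0,0,0,0,0,1,0]]]'
python3 -m handwheel '[[[0,0,0,0,0,1,0],[0,0,0,0,0,1,0],[0,0,0,0,0,1,0],[0,0,0,0,0,1,0],[0,0,0,0,0,0.25,0]]]'
python3 -c "
from h import *
go(.4479,-.3385,.08,-95.9)"
```

```text
t: 7.08
eef_pos: [0.4715, -0.3639, 0.1435]
orientation: [0.185, -0.187, 0.684, -0.681]
ft_force: [1.7, 0.1, 0.2]
gripper_width: 0.043
t: 7.7
eef_pos: [0.477, -0.3646, 0.1439]
orientation: [0.067, -0.067, 0.704, -0.704]
ft_force: [0.8, -0.1, 0.4]
gripper_width: 0.0429
t: 8.32
eef_pos: [0.477, -0.3646, 0.1438]
orientation: [-0.037, 0.037, 0.706, -0.706]
ft_force: [0.4, 0.2, -0.7]
gripper_width: 0.0425
pos [ 0.477  -0.3646  0.1438] tilt [-0. -1. -0.] zang -96.0 t 8.32 w 0.0425 F [ 0.4  0.2 -0.7] j1,7 [ 0.01 -0.57]
shift [ 0.63  1.28 -0.46] turn wy -0.03
```

```bash
python3 - <<'E'
from h import *
t=cam("top");c=cam("side"); cv2.imwrite("pics/a5.png",np.hstack([crop(t,425,252,48,4),crop(c,335,320,48,4)]))
E
python3 -m handwheel '[[[0,0.32,0,-0.23,0,0,0],[0,0.31,0.3,-0.23,0,0,0],[0,0,0.6,0,0,0,0],[0,0,0.38,0,0,0,0],[0,0,0,0,0,0,0]]]'
python3 -c "
from h import *
go(.4479,-.3385,.024,-95.9)"
```

```text
t: 9.05
eef_pos: [0.4473, -0.3383, 0.0788]
orientation: [-0.038, 0.036, 0.706, -0.706]
ft_force: [-0.1, 0.1, 0.1]
gripper_width: 0.0428
pos [ 0.4473 -0.3383  0.0788] tilt [ 0.002 -1.    -0.001] zang -96.0 t 9.05 w 0.0428 F [-0.1  0.1  0.1] j1,7 [ 0.03 -0.5 ]
shift [-0.01  1.1   0.  ] turn wy -0.03
```

View pics/a5.png

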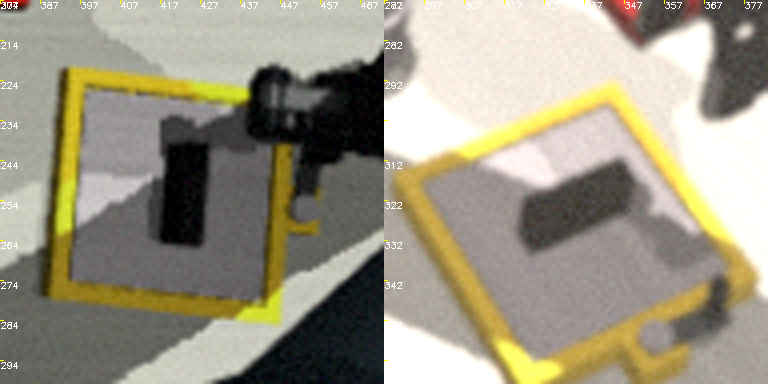

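The tab points along holder +x, with its peg at about (371,335) in the side crop, clear of the plate. Next I grip the fin and lift.

```bash
python3 -m handwheel '[[[0,0,0.5,0,0,0,0],[0,0,0.4,0,0,0,0],[0,0,0.18,0,0,0,0],[-1,0,0,0,0,0,0],[-1,0,0,0,0,0,0]]]'
python3 -m handwheel '[[[-1,0,0,0,0,0,0],[-1,0,0,0,0,0,0],[-1,0,0,0,0,0,0]]]'
python3 -m handwheel '[[[-1,0,-0.1,0,0,0,0],[-1,0,-0.2,0,0,0,0],[-1,0,-0.4,0,0,0,0],[-1,0,-0.5,0,0,0,0],[-1,0,-0.5,0,0,0,0]]]'
python3 -m handwheel '[[[-1,0,-0.5,0,0,0,0],[-1,0,-0.5,0,0,0,0],[-1,0,-0.2,0,0,0,0],[-1,0,0,0,0,0,0]]]'
python3 -c "
from h import *
go(.4923,-.0027,.17,-90.5)"
```

```text
t: 9.68
eef_pos: [0.4482, -0.3393, 0.0266]
orientation: [0.037, -0.038, -0.706, 0.706]
ft_force: [-0.4, -0.7, -1.3]
gripper_width: 0.0132
t: 10.05
eef_pos: [0.4482, -0.3391, 0.0264]
orientation: [0.037, -0.038, -0.706, 0.706]
ft_force: [-0.6, -0.6, 6.0]
gripper_width: 0.0128
t: 10.68
eef_pos: [0.4479, -0.3388, 0.1127]
orientation: [0.037, -0.038, -0.706, 0.706]
ft_force: [-0.5, -0.1, -2.8]
gripper_width: 0.0129
t: 11.18
eef_pos: [0.4481, -0.3387, 0.1715]
orientation: [0.037, -0.038, -0.706, 0.706]
ft_force: [-0.0, -0.4, -2.1]
gripper_width: 0.0128
pos [ 0.4481 -0.3387  0.1715] tilt [-0.001 -1.     0.   ] zang -96.0 t 11.18 w 0.0128 F [-0.  -0.4 -2.1] j1,7 [-0.06 -0.59]
shift [-0.17  0.03 -6.78] turn wy -1.38
```

```bash
python3 -m handwheel '[[[-1,-0.02,0,-0.4,0,0,0],[-1,-0.02,0,-0.8,0,0,0],[-1,-0.02,0,-0.9,0,0,0],[-1,-0.02,0,-0.9,0,0,0],[-1,-0.02,0,-0.9,0,0,0]]]'
python3 -m handwheel '[[[-1,-0.02,0,-0.9,0,0,0],[-1,-0.02,0,-0.9,0,0,0],[-1,-0.02,0,-0.7,0,-0.7,0],[-1,-0.01,0,-0.38,0,-0.7,0],[-1,0,0,0,0,0,0]]]'
python3 - <<'E'
from h import *
go(.4923,-.0027,.055,-90.5)
t=cam("top");c=cam("side"); cv2.imwrite("pics/a6.png",np.hstack([crop(t,270,231,48,4),crop(c,270,210,48,4)]))
E
```

```text
t: 11.8
eef_pos: [0.4728, -0.1436, 0.17]
orientation: [-0.038, 0.037, 0.706, -0.706]
ft_force: [0.7, -0.2, -2.7]
gripper_width: 0.013
t: 12.42
eef_pos: [0.4908, -0.0017, 0.1704]
orientation: [0.002, -0.002, -0.707, 0.707]
ft_force: [0.1, 0.1, -1.4]
gripper_width: 0.0126
pos [ 0.4908 -0.0017  0.1704] tilt [ 0.001 -1.     0.   ] zang -90.3 t 12.43 w 0.0126 F [ 0.1  0.1 -1.4] j1,7 [-0.81 -1.14]
shift [-0.03  2.31  0.02] turn wy 0.05
```

View pics/a6.png

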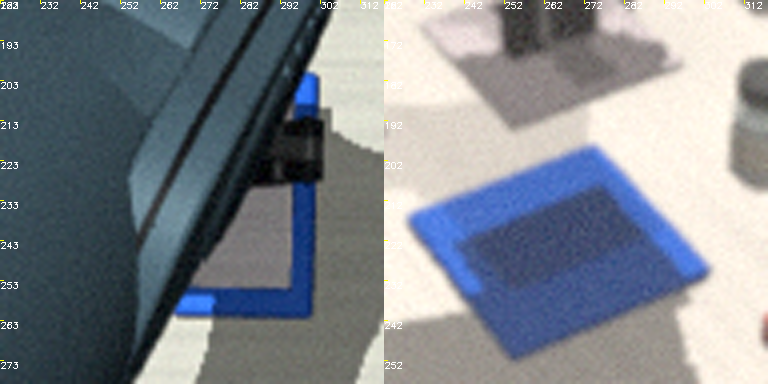

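The plate hangs level over the board, with its lower corner at about (258,198) in the side crop, so I'll lower it gently and let go.

```bash
python3 -m handwheel '[[[-1,-0.03,0.4,0,0,0,0],[-1,0,0.7,0.02,0,0,0],[-1,0,0.7,0,0,0,0],[-1,0,0.5,0,0,0,0],[-1,0,0.35,0,0,0,0]]]'
python3 -m handwheel '[[[-1,0,0.15,0,0,0,0],[-1,0,0.1,0,0,0,0],[-1,0,0.02,0,0,0,0],[-1,0,0,0,0,0,0]]]'
python3 -c "
from h import *
go(.4923,-.0027,.0245,-90.5)"
```

```text
t: 13.15
eef_pos: [0.4922, -0.0053, 0.0374]
orientation: [0.004, -0.004, -0.707, 0.707]
ft_force: [0.8, 0.2, -2.3]
gripper_width: 0.0127
t: 13.65
eef_pos: [0.493, -0.0033, 0.0253]
orientation: [-0.002, 0.003, 0.707, -0.707]
ft_force: [-0.1, 1.4, -1.4]
gripper_width: 0.0128
pos [ 0.493  -0.0033  0.0253] tilt [-0.001 -1.    -0.   ] zang -90.4 t 13.65 w 0.0128 F [-0.1  1.4 -1.4] j1,7 [-0.59 -0.92]
shift [ 0.01  0.02 -0.01] turn wy 0.02
```

```bash
python3 -m handwheel '[[[-0.8,0,0,0,0,0,0],[-0.6,0,0,0,0,0,0],[-0.3,0,0,0,0,0,0],[0,0,0,0,0,0,0],[0,0,-0.2,0,0,0,0]]]'
python3 -m handwheel '[[[0,0,-0.6,0,0,0,0],[0,0,-0.8,0,0,0,0],[0,0,-0.8,0,0,0,0],[0,0,-0.8,0,0,0,0],[0,0,0,0,0,0,0]]]'
python3 -c "
from h import *
go(.624,-.195,.18)"
```

```text
t: 14.28
eef_pos: [0.4921, -0.0035, 0.0348]
orientation: [0.003, -0.002, -0.707, 0.707]
ft_force: [-0.2, -0.6, 0.4]
gripper_width: 0.0429
t: 14.9
eef_pos: [0.4944, -0.0035, 0.1876]
orientation: [-0.001, 0.005, 0.708, -0.707]
ft_force: [0.3, -0.1, -0.0]
gripper_width: 0.0426
pos [ 0.4944 -0.0035  0.1876] tilt [-0.005 -1.    -0.001] zang -90.5 t 14.9 w 0.0426 F [ 0.3 -0.1 -0. ] j1,7 [-0.83 -1.16]
shift [-2.62  0.16  3.81] turn wy None
```

```bash
python3 -m handwheel '[[[0.1,-0.5,0,0.75,0,0,0],[0.1,-0.55,0,0.8,0,0,0],[0.1,-0.55,0,0.8,0,0,0],[0.1,-0.55,0,0.8,0,0,0],[0.1,-0.47,0.16,0.66,0,0,0]]]'
python3 -m handwheel '[[[0.1,0,0.5,0,0,0,0],[0.1,0,0.5,0,0,0,0],[0.1,0,0,0,0,0,0]]]'
python3 - <<'E'
from h import *
go(.624,-.195,.077)
t=cam("top");c=cam("side"); cv2.imwrite("pics/a7.png",np.vstack([np.hstack([crop(t,270,231,36,4),crop(c,270,225,36,4)]),np.hstack([crop(t,355,175,36,4),crop(c,360,230,36,4)])]))
E
```

```text
t: 15.52
eef_pos: [0.6226, -0.1967, 0.1763]
orientation: [0.003, -0.003, -0.707, 0.707]
ft_force: [-0.3, 0.0, 0.3]
gripper_width: 0.0472
t: 15.9
eef_pos: [0.6201, -0.1941, 0.1242]
orientation: [-0.005, 0.001, 0.708, -0.707]
ft_force: [0.5, -0.1, 1.8]
gripper_width: 0.0471
pos [ 0.6201 -0.1941  0.1242] tilt [ 0.005 -1.    -0.002] zang -90.5 t 15.9 w 0.0471 F [ 0.5 -0.1  1.8] j1,7 [-0.27 -0.83]
shift [-0.08  0.94  0.02] turn wy None
```

View pics/a7.png

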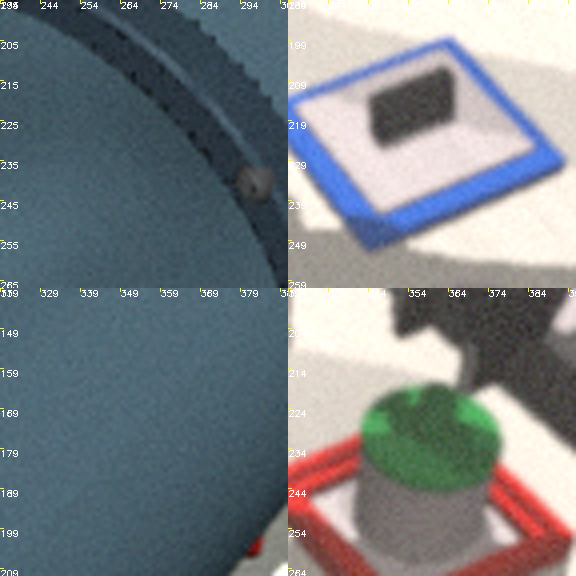

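The plate lies flat and about central on the board (side crop, fin at (268,216)). The fingers are above the green lid at about (358,228).

```bash
python3 -m handwheel '[[[0.1,-0.07,0.4,0.02,0,0,0],[0.1,0,0.35,0,0,0,0],[0.1,0,0.18,0,0,0,0],[-1,0,0,0,0,0,0],[-1,0,0,0,0,0,0]]]'
python3 -m handwheel '[[[-1,0,0,0,0,0,0],[-1,0,0,0,0,0,0],[-1,0,0,0,0,0,0]]]'
python3 -m handwheel '[[[-1,0,-0.1,0,0,0,0],[-1,0,-0.2,0,0,0,0],[-1,0,-0.4,0,0,0,0],[-1,0,-0.5,0,0,0,0],[-1,0,-0.5,0,0,0,0]]]'
python3 -m handwheel '[[[-1,0,-0.4,0,0,0,0],[-1,0,-0.2,0,0,0,0],[-1,0,0,0,0,0,0]]]'
python3 -c "
from h import *
go(.4479,-.3389,.2)"
```

```text
t: 16.62
eef_pos: [0.6257, -0.196, 0.0805]
orientation: [0.003, -0.003, -0.707, 0.707]
ft_force: [-0.1, 0.2, -2.9]
gripper_width: 0.0203
t: 17.0
eef_pos: [0.6256, -0.1959, 0.0803]
orientation: [-0.003, 0.003, 0.707, -0.707]
ft_force: [0.1, -0.4, -2.3]
gripper_width: 0.0202
t: 17.62
eef_pos: [0.6259, -0.1962, 0.1677]
orientation: [0.002, -0.003, -0.707, 0.707]
ft_force: [0.8, 0.3, -2.8]
gripper_width: 0.0201
t: 18.0
eef_pos: [0.6259, -0.1959, 0.196]
orientation: [0.002, -0.003, -0.707, 0.707]
ft_force: [-0.1, 0.5, -3.7]
gripper_width: 0.02
pos [ 0.6259 -0.1959  0.196 ] tilt [-0.001 -1.     0.   ] zang -90.4 t 18.0 w 0.02 F [-0.1  0.5 -3.7] j1,7 [-0.3  -0.88]
shift [ 3.54 -0.08  2.89] turn wy None
```

```bash
python3 -m handwheel '[[[-1,0.35,0,0.3,0,0,0],[-1,0.6,0,0.5,0,0,0],[-1,0.7,0,0.55,0,0,0],[-1,0.7,0,0.55,0,0,0],[-1,0.65,0,0.52,0,0,0]]]'
python3 -m handwheel '[[[-1,0.4,0,0.34,0,0,0],[-1,0.14,0,0.13,0,0,0],[-1,0,0.2,0,0,0,0],[-1,0,0.4,0,0,0,0],[-1,0,0.4,0,0,0,0]]]'
python3 -c "
from h import *
go(.4479,-.3389,.081)"
```

```text
t: 18.62
eef_pos: [0.4715, -0.317, 0.1945]
orientation: [-0.004, 0.003, 0.707, -0.707]
ft_force: [0.7, -0.2, -3.2]
gripper_width: 0.0201
t: 19.25
eef_pos: [0.448, -0.3377, 0.1431]
orientation: [-0.002, 0.002, 0.707, -0.707]
ft_force: [0.3, 0.6, -4.1]
gripper_width: 0.0202
pos [ 0.448  -0.3377  0.1431] tilt [ 0.001 -1.    -0.001] zang -90.3 t 19.25 w 0.0202 F [ 0.3  0.6 -4.1] j1,7 [-0.03 -0.47]
shift [0.   1.24 0.03] turn wy None
```

```bash
python3 -m handwheel '[[[-1,0,0.4,0.03,0,0,0],[-1,0,0.35,0,0,0,0],[-1,0,0.25,0,0,0,0],[-1,0,0.15,0,0,0,0],[-1,0,0.05,0,0,0,0]]]'
python3 -m handwheel '[[[-1,0,0.02,0,0,0,0],[-1,0,0,0,0,0,0]]]'
python3 -c "
from h import *
go(.4479,-.3389,.0803)"
```

```text
t: 19.88
eef_pos: [0.4475, -0.3406, 0.0851]
orientation: [-0.003, 0.003, 0.707, -0.707]
ft_force: [0.2, 0.2, -2.8]
gripper_width: 0.0199
t: 20.12
eef_pos: [0.4478, -0.3407, 0.0847]
orientation: [0.002, -0.003, -0.707, 0.707]
ft_force: [0.2, -0.3, -3.5]
gripper_width: 0.0199
pos [ 0.4478 -0.3407  0.0847] tilt [-0.001 -1.     0.   ] zang -90.4 t 20.12 w 0.0199 F [ 0.2 -0.3 -3.5] j1,7 [ 0.03 -0.41]
shift [-0.    0.09 -0.04] turn wy None
```

```bash
python3 -m handwheel '[[[-1,0,0.05,-0.03,0,0,0],[-1,0,0.04,0,0,0,0],[-1,0,0,0,0,0,0]]]'
python3 -m handwheel '[[[-0.8,0,0,0,0,0,0],[-0.5,0,0,0,0,0,0],[-0.2,0,0,0,0,0,0],[0.2,0,0,0,0,0,0],[0.2,0,-0.2,0,0,0,0]]]'
python3 -m handwheel '[[[0.2,0,-0.5,0,0,0,0],[0.2,0,-0.7,0,0,0,0],[0.2,0,-0.7,0,0,0,0],[0.2,0,-0.2,0,0,0,0],[0.2,0,0,0,0,0,0]]]'
python3 -c "
from h import *
go(.4577,.3622,.2)"
```

```text
t: 20.5
eef_pos: [0.4478, -0.3387, 0.0802]
orientation: [-0.002, 0.003, 0.707, -0.707]
ft_force: [-0.2, 2.3, 4.7]
gripper_width: 0.0201
t: 21.12
eef_pos: [0.447, -0.339, 0.0896]
orientation: [-0.003, 0.002, 0.707, -0.707]
ft_force: [1.1, 0.3, -0.2]
gripper_width: 0.0511
t: 21.75
eef_pos: [0.4477, -0.3391, 0.1951]
orientation: [0.002, -0.003, -0.707, 0.707]
ft_force: [0.1, 1.0, -0.1]
gripper_width: 0.0511
pos [ 0.4477 -0.3391  0.1951] tilt [-0.001 -1.     0.   ] zang -90.4 t 21.75 w 0.0511 F [ 0.1  1.  -0.1] j1,7 [-0.08 -0.52]
shift [ -0.09  -0.1  -14.03] turn wy None
```

```bash
python3 -m handwheel '[[[0.2,-0.05,-0.1,-0.6,0,0,0],[0.2,-0.05,0,-0.95,0,0,0],[0.2,0,0,-1,0,0,0],[0.2,0,0,-1,0,0,0],[0.2,0,0,-1,0,0,0]]]'
python3 -m handwheel '[[[0.2,0,0,-1,0,0,0],[0.2,0,0,-1,0,0,0],[0.2,0,0,-1,0,0,0],[0.2,0,0,-1,0,0,0],[0.2,0,0,-1,0,0,0]]]'
python3 -m handwheel '[[[0.2,0,0,-1,0,0,0],[0.2,0,0,-1,0,0,0],[0.2,0,0,-1,0,0,0],[0.2,0,0,-0.9,0,0,0],[0.2,0,0,-0.58,0,0,0]]]'
python3 -m handwheel '[[[0.2,0,0,0,0,0,0],[0.2,0,0.5,0,0,0,0],[0.2,0,0.7,0,0,0,0],[0.2,0,0.1,0,0,0,0],[0.2,0,0,0,0,0,0]]]'
python3 - <<'E'
from h import *
go(.4577,.3622,.08)
t=cam("top");c=cam("side"); cv2.imwrite("pics/a8.png",np.vstack([np.hstack([crop(t,425,245,36,4),crop(c,335,310,36,4)]),np.hstack([crop(t,105,242,36,4),crop(c,192,150,36,4)])]))
E
```

```text
t: 22.38
eef_pos: [0.4533, -0.1097, 0.1987]
orientation: [0.003, -0.002, -0.707, 0.707]
ft_force: [0.8, 0.3, 1.1]
gripper_width: 0.051
t: 23.0
eef_pos: [0.4552, 0.1399, 0.1988]
orientation: [0.003, -0.002, -0.707, 0.707]
ft_force: [0.3, -0.4, -0.2]
gripper_width: 0.051
t: 23.62
eef_pos: [0.4565, 0.3645, 0.198]
orientation: [0.002, -0.001, -0.707, 0.708]
ft_force: [-0.1, -0.1, -0.3]
gripper_width: 0.0512
t: 24.25
eef_pos: [0.4581, 0.3615, 0.135]
orientation: [0.003, -0.003, -0.707, 0.707]
ft_force: [0.3, 0.1, -0.1]
gripper_width: 0.0512
pos [0.4581 0.3615 0.135 ] tilt [ 0.    -1.     0.001] zang -90.5 t 24.25 w 0.0512 F [ 0.3  0.1 -0.1] j1,7 [-1.34 -1.76]
shift [ 0.01  1.1  -0.02] turn wy None
```

View pics/a8.png

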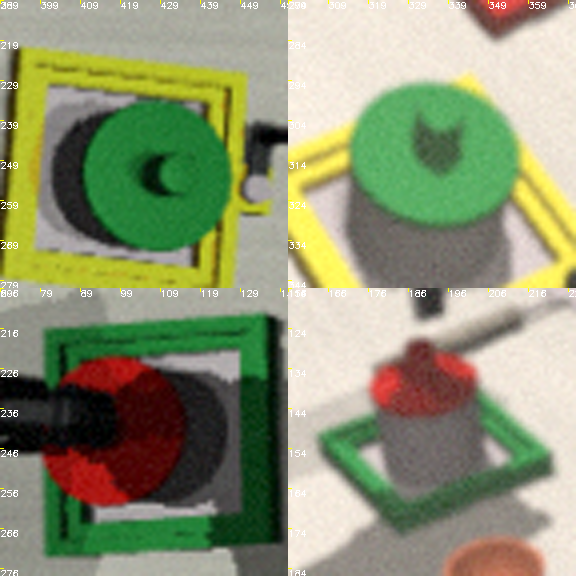

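The green pot stands in the yellow holder, its lid centred near (427,250). The fingers are above the red knob.

```bash
python3 -m handwheel '[[[0.2,0,0.4,0,0,0,0],[0.2,0,0.4,0,0,0,0],[0.2,0,0.3,0,0,0,0],[-1,0,0,0,0,0,0],[-1,0,0,0,0,0,0]]]'
python3 -m handwheel '[[[-1,0,0,0,0,0,0],[-1,0,0,0,0,0,0],[-1,0,0,0,0,0,0]]]'
python3 -m handwheel '[[[-1,0,-0.1,0,0,0,0],[-1,0,-0.2,0,0,0,0],[-1,0,-0.4,0,0,0,0],[-1,0,-0.6,0,0,0,0],[-1,0,-0.6,0,0,0,0]]]'
python3 -m handwheel '[[[-1,0,-0.4,0,0,0,0],[-1,0,-0.2,0,0,0,0],[-1,0,0,0,0,0,0]]]'
python3 -c "
from h import *
go(.6201,-.1967,.21)"
```

```text
t: 24.98
eef_pos: [0.4581, 0.3624, 0.0799]
orientation: [0.003, -0.003, -0.707, 0.707]
ft_force: [-0.8, -0.5, -3.5]
gripper_width: 0.0198
t: 25.35
eef_pos: [0.4577, 0.3624, 0.0798]
orientation: [-0.003, 0.003, 0.707, -0.707]
ft_force: [0.0, -0.4, -4.2]
gripper_width: 0.0201
t: 25.98
eef_pos: [0.4582, 0.3623, 0.1771]
orientation: [-0.003, 0.003, 0.707, -0.707]
ft_force: [0.4, 0.6, -5.0]
gripper_width: 0.0202
t: 26.35
eef_pos: [0.4579, 0.3626, 0.2051]
orientation: [-0.003, 0.003, 0.707, -0.707]
ft_force: [-0.7, -0.1, -3.7]
gripper_width: 0.0203
pos [0.4579 0.3626 0.2051] tilt [-0.    -1.    -0.001] zang -90.4 t 26.35 w 0.0203 F [-0.7 -0.1 -3.7] j1,7 [-1.39 -1.82]
shift [-3.33 -0.1  11.16] turn wy None
```

```bash
python3 -m handwheel '[[[-1,-0.08,-0.1,0.3,0,0,0],[-1,-0.16,0,0.6,0,0,0],[-1,-0.24,0,0.8,0,0,0],[-1,-0.24,0,0.8,0,0,0],[-1,-0.24,0,0.8,0,0,0]]]'
python3 -m handwheel '[[[-1,-0.24,0,0.8,0,0,0],[-1,-0.24,0,0.8,0,0,0],[-1,-0.24,0,0.8,0,0,0],[-1,-0.24,0,0.8,0,0,0],[-1,-0.24,0,0.8,0,0,0]]]'
python3 -m handwheel '[[[-1,-0.24,0,0.8,0,0,0],[-1,-0.24,0,0.8,0,0,0],[-1,-0.24,0,0.8,0,0,0],[-1,-0.24,0,0.7,0,0,0],[-1,-0.24,0,0.5,0,0,0]]]'
python3 -m handwheel '[[[-1,-0.13,0,0.26,0,0,0],[-1,0,0,0,0,0,0]]]'
python3 - <<'E'
from h import *
go(.6201,-.1967,.0803)
E
```

```text
t: 26.98
eef_pos: [0.5045, 0.1941, 0.2094]
orientation: [0.003, -0.003, -0.707, 0.707]
ft_force: [0.4, -0.2, -4.7]
gripper_width: 0.0204
t: 27.6
eef_pos: [0.5624, -0.0061, 0.2093]
orientation: [0.004, -0.003, -0.707, 0.707]
ft_force: [1.4, 0.5, -4.3]
gripper_width: 0.0204
t: 28.22
eef_pos: [0.6202, -0.1874, 0.2092]
orientation: [0.005, -0.003, -0.707, 0.707]
ft_force: [0.3, 0.5, -3.6]
gripper_width: 0.0201
t: 28.48
eef_pos: [0.6274, -0.1981, 0.2093]
orientation: [0.004, -0.003, -0.707, 0.707]
ft_force: [-0.3, 1.0, -4.7]
gripper_width: 0.02
pos [ 0.6274 -0.1981  0.2093] tilt [ 0.001 -1.     0.   ] zang -90.5 t 28.48 w 0.02 F [-0.3  1.  -4.7] j1,7 [-0.3  -0.89]
shift [ 0.14  2.58 -0.03] turn wy None
```

```bash
python3 -m handwheel '[[[-1,0.14,0.3,-0.03,0,0,0],[-1,0,0.6,0,0,0,0],[-1,0,0.6,0,0,0,0],[-1,0,0.5,0,0,0,0],[-1,0,0.25,0,0,0,0]]]'
python3 -m handwheel '[[[-1,0,0.1,0,0,0,0],[-1,0,0.08,0,0,0,0],[-1,0,0.05,0,0,0,0],[-1,0,0,0,0,0,0]]]'
python3 - <<'E'
from h import *
go(.6201,-.1967,.08)
E
```

```text
t: 29.1
eef_pos: [0.6195, -0.1931, 0.095]
orientation: [-0.003, 0.001, 0.708, -0.706]
ft_force: [1.1, 0.1, -4.9]
gripper_width: 0.0201
t: 29.6
eef_pos: [0.6213, -0.1954, 0.0861]
orientation: [0.003, -0.003, -0.707, 0.707]
ft_force: [0.1, 0.5, -3.9]
gripper_width: 0.0197
pos [ 0.6213 -0.1954  0.0861] tilt [-0. -1.  0.] zang -90.4 t 29.6 w 0.0197 F [ 0.1  0.5 -3.9] j1,7 [-0.25 -0.8 ]
shift [0.02 0.12 0.03] turn wy None
```

```bash
python3 -m handwheel '[[[-1,0,0.06,0.03,0,0,0],[-1,0,0.05,0,0,0,0],[-1,0,0.01,0,0,0,0],[-1,0,0,0,0,0,0]]]'
python3 - <<'E'
from h import *
go(.4479,-.3389,.2)
E
```

```text
t: 30.1
eef_pos: [0.6211, -0.1969, 0.0798]
orientation: [0.003, -0.003, -0.707, 0.707]
ft_force: [0.7, -1.0, -5.3]
gripper_width: 0.02
pos [ 0.6211 -0.1969  0.0798] tilt [-0. -1.  0.] zang -90.4 t 30.1 w 0.02 F [ 0.7 -1.  -5.3] j1,7 [-0.24 -0.8 ]
shift [ 3.44 -2.4   2.87] turn wy None
```

```bash
python3 -m handwheel '[[[-1,0,0.03,0,0,0,0],[-1,0,0,0,0,0,0]]]'
python3 -m handwheel '[[[-1,0,0.02,0,0,0,0],[-1,0,0,0,0,0,0]]]'
```

```text
t: 30.35
eef_pos: [0.6215, -0.1969, 0.0797]
orientation: [-0.002, 0.003, 0.707, -0.707]
ft_force: [-2.9, 2.2, 7.4]
gripper_width: 0.0202
t: 30.6
eef_pos: [0.6216, -0.197, 0.0797]
orientation: [-0.002, 0.003, 0.707, -0.707]
ft_force: [-5.8, 4.3, 14.9]
gripper_width: 0.0201
```

```bash
python3 -m handwheel '[[[-1,0,-0.03,0,0,0,0],[-0.8,0,0,0,0,0,0],[-0.5,0,0,0,0,0,0],[-0.2,0,0,0,0,0,0],[0.2,0,0,0,0,0,0]]]'
python3 -m handwheel '[[[0.2,0,-0.3,0,0,0,0],[0.2,0,-0.6,0,0,0,0],[0.2,0,-0.7,0,0,0,0],[0.2,0.3,0,0.25,0,0,0],[0.2,0.6,0,0.5,0,0,0]]]'
python3 -m handwheel '[[[0.2,0.75,0,0.63,0,0,0],[0.2,0.75,0,0.63,0,0,0],[0.2,0.75,0,0.63,0,0,0],[0.2,0.3,0,0.23,0,0,0],[0.2,0,0,0,0,0,0]]]'
python3 - <<'E'
from h import *
go(.4475,-.339,.08)
E
```

```text
t: 31.22
eef_pos: [0.6213, -0.1971, 0.0787]
orientation: [0.003, -0.003, -0.707, 0.707]
ft_force: [-0.4, 0.5, 0.5]
gripper_width: 0.0503
t: 31.85
eef_pos: [0.576, -0.2336, 0.1591]
orientation: [0.001, -0.002, -0.707, 0.707]
ft_force: [-0.1, -0.7, -1.3]
gripper_width: 0.051
t: 32.48
eef_pos: [0.4463, -0.3397, 0.1589]
orientation: [-0.004, 0.004, 0.707, -0.707]
ft_force: [0.3, 0.9, -0.6]
gripper_width: 0.0512
pos [ 0.4463 -0.3397  0.1589] tilt [ 0. -1. -0.] zang -90.6 t 32.48 w 0.0512 F [ 0.3  0.9 -0.6] j1,7 [-0.04 -0.49]
shift [-0.02  1.58 -0.01] turn wy None
```

```bash
python3 -m handwheel '[[[0.2,-0.02,0.6,0,0,0,0],[0.2,0,0.6,0,0,0,0],[0.2,0,0.38,0,0,0,0],[0.2,0,0,0,0,0,0],[-1,0,0,0,0,0,0]]]'
python3 -m handwheel '[[[-1,0,0,0,0,0,0],[-1,0,0,0,0,0,0],[-1,0,0,0,0,0,0],[-1,0,0,0,0,0,0]]]'
python3 -m handwheel '[[[-1,0,-0.1,0,0,0,0],[-1,0,-0.2,0,0,0,0],[-1,0,-0.4,0,0,0,0],[-1,0,-0.6,0,0,0,0],[-1,0,-0.6,0,0,0,0]]]'
python3 -m handwheel '[[[-1,0,-0.4,0,0,0,0],[-1,0,-0.2,0,0,0,0],[-1,0,0,0,0,0,0]]]'
python3 -c "
from h import *
go(.4573,.363,.21)"
```

```text
t: 33.1
eef_pos: [0.4493, -0.3394, 0.0806]
orientation: [0.002, -0.003, -0.707, 0.707]
ft_force: [0.3, 0.2, -0.9]
gripper_width: 0.0344
t: 33.6
eef_pos: [0.4493, -0.3392, 0.0809]
orientation: [0.002, -0.003, -0.707, 0.707]
ft_force: [-0.2, 1.9, 6.3]
gripper_width: 0.0199
t: 34.22
eef_pos: [0.4483, -0.3393, 0.1768]
orientation: [0.003, -0.003, -0.707, 0.707]
ft_force: [0.5, -0.2, -3.0]
gripper_width: 0.0198
t: 34.6
eef_pos: [0.4487, -0.339, 0.2051]
orientation: [0.002, -0.003, -0.707, 0.707]
ft_force: [0.7, 0.7, -3.1]
gripper_width: 0.0201
pos [ 0.4487 -0.339   0.2051] tilt [-0.001 -1.     0.   ] zang -90.4 t 34.6 w 0.0201 F [ 0.7  0.7 -3.1] j1,7 [-0.08 -0.54]
shift [ -0.07  -0.1  -14.04] turn wy None
```

```bash
python3 -m handwheel '[[[-1,0,-0.1,-0.3,0,0,0],[-1,0,0,-0.6,0,0,0],[-1,0,0,-0.85,0,0,0],[-1,0,0,-0.9,0,0,0],[-1,0,0,-0.9,0,0,0]]]'
python3 -m handwheel '[[[-1,0,0,-0.9,0,0,0],[-1,0,0,-0.9,0,0,0],[-1,0,0,-0.9,0,0,0],[-1,0,0,-0.9,0,0,0],[-1,0,0,-0.9,0,0,0]]]'
python3 -m handwheel '[[[-1,0,0,-0.9,0,0,0],[-1,0,0,-0.9,0,0,0],[-1,0,0,-0.9,0,0,0],[-1,0,0,-0.9,0,0,0],[-1,0,0,-0.9,0,0,0]]]'
python3 -m handwheel '[[[-1,-0.07,0,-0.8,0,0,0],[-1,0,0,-0.44,0,0,0],[-1,0,0,-0.2,0,0,0],[-1,0,0,0,0,0,0]]]'
python3 - <<'E'
from h import *
go(.4573,.363,.08)
E
```

```text
t: 35.22
eef_pos: [0.4491, -0.1599, 0.2089]
orientation: [-0.003, 0.002, 0.707, -0.707]
ft_force: [0.7, 1.0, -3.4]
gripper_width: 0.0202
t: 35.85
eef_pos: [0.4508, 0.0648, 0.2092]
orientation: [0.003, -0.002, -0.707, 0.707]
ft_force: [0.8, -0.0, -2.0]
gripper_width: 0.0201
t: 36.48
eef_pos: [0.4525, 0.2896, 0.2088]
orientation: [0.003, -0.002, -0.707, 0.708]
ft_force: [0.5, 0.3, -2.6]
gripper_width: 0.02
t: 36.98
eef_pos: [0.4574, 0.3594, 0.2095]
orientation: [0.003, -0.003, -0.707, 0.707]
ft_force: [0.1, -0.3, -2.3]
gripper_width: 0.02
pos [0.4574 0.3594 0.2095] tilt [ 0.    -1.     0.001] zang -90.5 t 36.98 w 0.02 F [ 0.1 -0.3 -2.3] j1,7 [-1.39 -1.83]
shift [ 0.    2.59 -0.07] turn wy None
```

```bash
python3 -m handwheel '[[[-1,0,0.3,-0.07,0,0,0],[-1,0,0.6,0,0,0,0],[-1,0,0.6,0,0,0,0],[-1,0,0.5,0,0,0,0],[-1,0,0.3,0,0,0,0]]]'
python3 -m handwheel '[[[-1,0,0.12,0,0,0,0],[-1,0,0.08,0,0,0,0],[-1,0,0.04,0,0,0,0],[-1,0,0,0,0,0,0]]]'
python3 -m handwheel '[[[-1,0,0.03,0,0,0,0],[-1,0,0,0,0,0,0]]]'
python3 - <<'E'
from h import *
go(.4573,.363,.08)
E
```

```text
t: 37.6
eef_pos: [0.4567, 0.3624, 0.093]
orientation: [0.004, -0.003, -0.707, 0.708]
ft_force: [-0.3, -0.5, -3.7]
gripper_width: 0.0203
t: 38.1
eef_pos: [0.4576, 0.3641, 0.0832]
orientation: [-0.002, 0.003, 0.707, -0.707]
ft_force: [0.8, 0.9, -3.0]
gripper_width: 0.02
t: 38.35
eef_pos: [0.4574, 0.364, 0.0814]
orientation: [-0.003, 0.003, 0.707, -0.707]
ft_force: [0.6, -0.5, -3.5]
gripper_width: 0.0196
pos [0.4574 0.364  0.0814] tilt [-0. -1. -0.] zang -90.4 t 38.35 w 0.0196 F [ 0.6 -0.5 -3.5] j1,7 [-1.29 -1.72]
shift [0.   0.03 0.02] turn wy None
```

```bash
python3 -m handwheel '[[[-1,0,0.02,0,0,0,0],[-1,0,0,0,0,0,0]]]'
python3 -m handwheel '[[[-1,0,0.02,0,0,0,0],[-1,0,0,0,0,0,0]]]'
```

```text
t: 38.6
eef_pos: [0.4576, 0.3643, 0.0809]
orientation: [-0.003, 0.003, 0.707, -0.707]
ft_force: [-2.4, -0.6, 4.2]
gripper_width: 0.0198
t: 38.85
eef_pos: [0.4577, 0.3646, 0.0807]
orientation: [-0.003, 0.003, 0.708, -0.706]
ft_force: [-4.8, -0.0, 13.6]
gripper_width: 0.0201
```

```bash
python3 -m handwheel '[[[-1,0,-0.02,0,0,0,0],[-0.8,0,0,0,0,0,0],[-0.5,0,0,0,0,0,0],[-0.2,0,0,0,0,0,0],[0.2,0,0,0,0,0,0]]]'
python3 -m handwheel '[[[0.2,0,-0.3,0,0,0,0],[0.2,0,-0.6,0,0,0,0],[0.2,0,-0.7,0,0,0,0],[0.2,0,0,0,0,0,0]]]'
python3 - <<'E'
from h import *
go(.624,.185,.16)
E
```

```text
t: 39.48
eef_pos: [0.4573, 0.3635, 0.08]
orientation: [0.003, -0.003, -0.707, 0.707]
ft_force: [0.6, 0.3, 0.0]
gripper_width: 0.0501
t: 39.98
eef_pos: [0.4593, 0.3647, 0.1636]
orientation: [-0.001, 0.004, 0.708, -0.706]
ft_force: [0.1, -0.8, -0.0]
gripper_width: 0.0512
pos [0.4593 0.3647 0.1636] tilt [-0.004 -1.    -0.004] zang -90.5 t 39.98 w 0.0512 F [ 0.1 -0.8 -0. ] j1,7 [-1.36 -1.79]
shift [-3.32  0.07  3.57] turn wy None
```

```bash
python3 -m handwheel '[[[0.2,-0.5,0,0.54,0,0,0],[0.2,-0.75,0,0.8,0,0,0],[0.2,-0.75,0,0.8,0,0,0],[0.2,-0.75,0,0.8,0,0,0],[0.2,-0.56,0,0.6,0,0,0]]]'
python3 -m handwheel '[[[0.2,0,0,0,0,0,0],[0.2,0,0.5,0,0,0,0],[0.2,0,0.2,0,0,0,0],[0.2,0,0,0,0,0,0]]]'
python3 - <<'E'
from h import *
go(.624,.185,.076)
t=cam("top");c=cam("side"); cv2.imwrite("pics/a9.png",np.vstack([np.hstack([crop(t,105,242,36,4),crop(c,192,150,36,4)]),np.hstack([crop(t,183,167,36,4),crop(c,270,150,36,4)])]))
E
```

```text
t: 40.6
eef_pos: [0.6226, 0.183, 0.1602]
orientation: [0.003, -0.003, -0.707, 0.707]
ft_force: [-0.4, 0.5, -0.5]
gripper_width: 0.0515
t: 41.1
eef_pos: [0.6205, 0.1864, 0.1245]
orientation: [0.003, -0.002, -0.707, 0.707]
ft_force: [-0.5, 0.6, 0.3]
gripper_width: 0.0509
pos [0.6205 0.1864 0.1245] tilt [ 0.002 -1.     0.   ] zang -90.4 t 41.1 w 0.0509 F [-0.5  0.6  0.3] j1,7 [-0.87 -1.42]
shift [-0.07  0.97  0.03] turn wy None
```

View pics/a9.png

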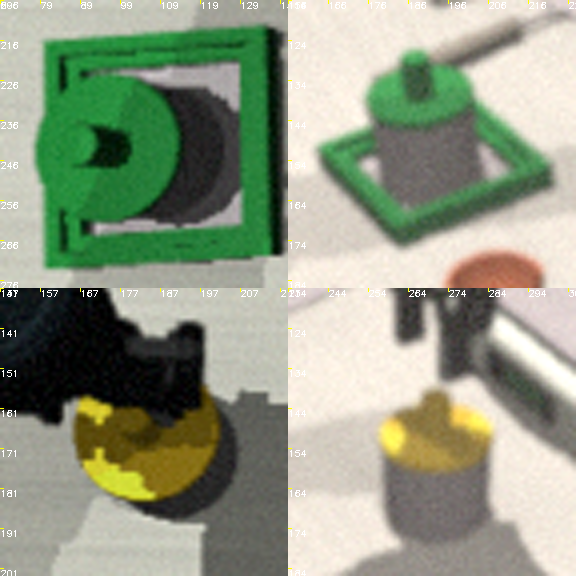

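The green pot stands upright in the green holder. The fingers straddle the yellow knob, which is at about (269,145) in the side crop.

```bash
python3 -m handwheel '[[[0.2,-0.07,0.4,0.03,0,0,0],[0.2,0,0.35,0,0,0,0],[0.2,0,0.2,0,0,0,0],[0.2,0,0,0,0,0,0],[-1,0,0,0,0,0,0]]]'
python3 -m handwheel '[[[-1,0,0,0,0,0,0],[-1,0,0,0,0,0,0],[-1,0,0,0,0,0,0],[-1,0,0,0,0,0,0]]]'
python3 -m handwheel '[[[-1,0,-0.1,0,0,0,0],[-1,0,-0.2,0,0,0,0],[-1,0,-0.5,0,0,0,0],[-1,0,-0.6,0,0,0,0],[-1,0,-0.6,0,0,0,0]]]'
python3 -m handwheel '[[[-1,0,-0.5,0,0,0,0],[-1,0,-0.2,0,0,0,0],[-1,0,0,0,0,0,0]]]'
python3 -c "
from h import *
go(.46,0,.21)"
```

```text
t: 41.82
eef_pos: [0.6254, 0.184, 0.0782]
orientation: [0.003, -0.003, -0.707, 0.707]
ft_force: [0.3, 0.2, -0.4]
gripper_width: 0.0347
t: 42.32
eef_pos: [0.6255, 0.1846, 0.0785]
orientation: [-0.002, 0.003, 0.707, -0.707]
ft_force: [0.1, 2.1, 4.7]
gripper_width: 0.0203
t: 42.95
eef_pos: [0.6245, 0.1836, 0.1786]
orientation: [0.003, -0.003, -0.707, 0.707]
ft_force: [1.0, 0.3, -4.3]
gripper_width: 0.0199
t: 43.32
eef_pos: [0.6249, 0.184, 0.2129]
orientation: [-0.003, 0.003, 0.707, -0.707]
ft_force: [0.3, 0.0, -5.2]
gripper_width: 0.0198
pos [0.6249 0.184  0.2129] tilt [-0. -1. -0.] zang -90.4 t 43.33 w 0.0198 F [ 0.3  0.  -5.2] j1,7 [-0.91 -1.47]
shift [3.27 0.06 3.71] turn wy None
```

```bash
python3 -m handwheel '[[[-1,0.3,0,0.3,0,0,0],[-1,0.5,0,0.6,0,0,0],[-1,0.6,0,0.7,0,0,0],[-1,0.6,0,0.7,0,0,0],[-1,0.6,0,0.75,0,0,0]]]'
python3 -m handwheel '[[[-1,0.5,0,0.75,0,0,0],[-1,0.3,0,0.85,0,0,0],[-1,0.1,0,0.9,0,0,0],[-1,0.04,0,0.9,0,0,0],[-1,0,0,0.9,0,0,0]]]'
python3 -m handwheel '[[[-1,0,0,0.9,0,0,0],[-1,0,0,0.9,0,0,0],[-1,0,0,0.7,0,0,0],[-1,0,0,0.4,0,0,0],[-1,0,0,0.21,0,0,0]]]'
python3 -m handwheel '[[[-1,0,0,0,0,0,0],[-1,0,0,0,0,0,0]]]'
python3 -c "
from h import *
go(.4479,-.339,.0825)"
```

```text
t: 43.95
eef_pos: [0.4919, 0.0316, 0.2117]
orientation: [0.003, -0.002, -0.707, 0.707]
ft_force: [1.6, -0.7, -4.7]
gripper_width: 0.0198
t: 44.58
eef_pos: [0.4442, -0.1829, 0.212]
orientation: [-0.003, 0.002, 0.707, -0.707]
ft_force: [0.8, 0.1, -4.9]
gripper_width: 0.0198
t: 45.2
eef_pos: [0.443, -0.3383, 0.2118]
orientation: [-0.004, 0.003, 0.707, -0.707]
ft_force: [-0.3, -0.4, -3.8]
gripper_width: 0.0196
t: 45.45
eef_pos: [0.4441, -0.3362, 0.2124]
orientation: [-0.002, 0.002, 0.708, -0.707]
ft_force: [-0.0, 0.6, -4.0]
gripper_width: 0.0199
pos [ 0.4441 -0.3362  0.2124] tilt [ 0.001 -1.    -0.001] zang -90.4 t 45.45 w 0.0199 F [-0.   0.6 -4. ] j1,7 [-0.09 -0.54]
shift [-0.08  2.6   0.06] turn wy None
```

```bash
python3 -m handwheel '[[[-1,-0.08,0.3,0.05,0,0,0],[-1,0,0.6,0,0,0,0],[-1,0,0.6,0,0,0,0],[-1,0,0.5,0,0,0,0],[-1,0,0.3,0,0,0,0]]]'
python3 -m handwheel '[[[-1,0,0.12,0,0,0,0],[-1,0,0.08,0,0,0,0],[-1,0,0.04,0,0,0,0],[-1,0,0,0,0,0,0]]]'
python3 -m handwheel '[[[-1,0,0.03,0,0,0,0],[-1,0,0,0,0,0,0]]]'
python3 - <<'E'
from h import *
go(.4479,-.339,.0825)
E
```

```text
t: 46.08
eef_pos: [0.4477, -0.3389, 0.0958]
orientation: [-0.003, 0.002, 0.708, -0.707]
ft_force: [-0.1, -0.5, -3.8]
gripper_width: 0.0199
t: 46.58
eef_pos: [0.4483, -0.3402, 0.0862]
orientation: [0.002, -0.003, -0.707, 0.707]
ft_force: [-0.4, -0.1, -4.0]
gripper_width: 0.0194
t: 46.82
eef_pos: [0.448, -0.34, 0.0844]
orientation: [0.003, -0.003, -0.707, 0.707]
ft_force: [0.4, -0.1, -4.6]
gripper_width: 0.0199
pos [ 0.448  -0.34    0.0844] tilt [-0. -1.  0.] zang -90.4 t 46.83 w 0.0199 F [ 0.4 -0.1 -4.6] j1,7 [ 0.03 -0.41]
shift [ 0.    0.04 -0.02] turn wy None
```

```bash
python3 -m handwheel '[[[-1,0,0.03,0,0,0,0],[-1,0,0,0,0,0,0]]]'
python3 -m handwheel '[[[-1,0,0.03,0,0,0,0],[-1,0,0,0,0,0,0]]]'
```

```text
t: 47.08
eef_pos: [0.4479, -0.34, 0.0827]
orientation: [-0.003, 0.003, 0.707, -0.707]
ft_force: [0.5, 0.2, -4.8]
gripper_width: 0.0196
t: 47.32
eef_pos: [0.4483, -0.34, 0.0824]
orientation: [-0.002, 0.003, 0.707, -0.707]
ft_force: [-2.4, 3.1, 9.6]
gripper_width: 0.0202
```

```bash
python3 -m handwheel '[[[-1,0,-0.02,0,0,0,0],[-0.8,0,0,0,0,0,0],[-0.5,0,0,0,0,0,0],[-0.2,0,0,0,0,0,0],[0.2,0,0,0,0,0,0]]]'
python3 -m handwheel '[[[0.2,0,-0.3,0,0,0,0],[0.2,0,-0.6,0,0,0,0],[0.2,0,-0.8,0,0,0,0],[0.2,0,-0.9,0,0,0,0],[0.2,0.5,0,0.6,0,0,0]]]'
python3 -m handwheel '[[[0.2,0.8,0,0.8,0,0,0],[0.2,0.8,0,0.8,0,0,0],[0.2,0.8,0,0.8,0,0,0],[0.2,0,0,0,0,0,0],[0.2,0,0,0,0,0,0]]]'
python3 - <<'E'
from h import *
c=cam("top"); hsv=cv2.cvtColor(c["frame"],cv2.COLOR_RGB2HSV)
s=cam("side"); cv2.imwrite("pics/e1.png",np.clip(np.vstack([c["frame"],s["frame"]])[:,:,::-1]*1.4,0,255).astype(np.uint8)[:, :])
cv2.imwrite("pics/e1.png",cv2.resize(np.clip(np.hstack([c["frame"],s["frame"]])[:,:,::-1]*1.5,0,255).astype(np.uint8),(800,300)))
# expected lid circle centres in pixels, and lid measurement
for k,a,b,H in (("red",(0,150,40),(8,255,255),(.6201,-.1967)),("green",(45,100,40),(75,255,255),(.4573,.363)),("yellow",(25,120,40),(33,255,255),(.4479,-.3389))):
    for n,cc in(("top",c),("side",s)):
        m=cv2.inRange(cv2.cvtColor(cc["frame"],cv2.COLOR_RGB2HSV),a,b)
        W=w(cc,np.argwhere(m>0)[:,::-1],.074)
        W=W[np.hypot(*(W-H).T)<.05]   # may take in some rim pixels
        ns="mean"
        print(k,n,len(W),np.round((np.median(W,0)-H)*1000,1))
E
```

```text
t: 47.95
eef_pos: [0.4482, -0.3404, 0.0825]
orientation: [0.003, -0.003, -0.707, 0.707]
ft_force: [-0.5, -0.2, 1.1]
gripper_width: 0.0505
t: 48.58
eef_pos: [0.4266, -0.3697, 0.2162]
orientation: [-0.002, -0.003, -0.706, 0.708]
ft_force: [0.4, -0.6, -0.2]
gripper_width: 0.0513
t: 49.2
eef_pos: [0.3022, -0.4888, 0.2129]
orientation: [-0.003, 0.003, 0.707, -0.707]
ft_force: [0.3, -0.4, -0.0]
gripper_width: 0.0512
red top 1242 [ 3.3 -3.7]
red side 0 [nan nan]
green top 1148 [1.1 4.4]
green side 247 [-6.  -5.9]
yellow top 1394 [ 1.4 -4.7]
yellow side 0 [nan nan]
  return _methods._mean(a, axis=axis, dtype=dtype,
  ret = um.true_divide(
```

View pics/e1.png

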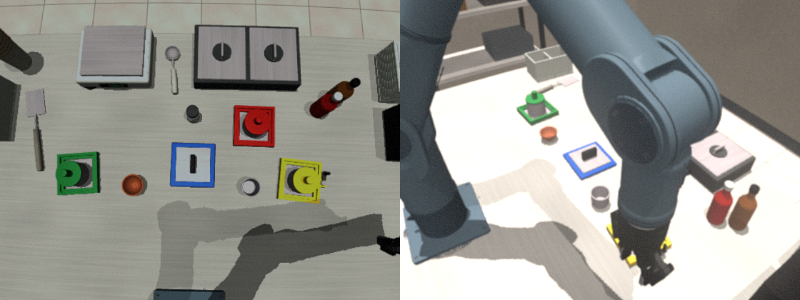

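Run:
```python
from h import *
c=cam("top"); b=cv2.inRange(cv2.cvtColor(c["frame"],cv2.COLOR_RGB2HSV),(100,150,40),(120,255,255))
cs,h=cv2.findContours(b,cv2.RETR_CCOMP,cv2.CHAIN_APPROX_NONE)
i=max((k for k in range(len(cs)) if h[0][k][3]<0),key=lambda k:cv2.contourArea(cs[k]))
j=max((k for k in range(len(cs)) if h[0][k][3]==i),key=lambda k:cv2.contourArea(cs[k]))
for k,z in((i,.012),(j,.017)): print(cv2.minAreaRect((w(c,cs[k].reshape(-1,2),z)*1000).astype(np.float32)))
print(robot.job_done())
```

```text
((492.2261962890625, -2.73406982421875), (137.64833068847656, 137.76144409179688), 89.43597412109375)
((492.9368896484375, -3.028789520263672), (112.59186553955078, 113.7198486328125), 0.7973488569259644)
the job is handed in; nothing more can be done
None
```

The job is handed in at about 49 s of the 134 s allowed. It gave no verdict.

- **What I did:** I swung the tab aside and laid the cover plate on the blue board. The green pot went to the yellow holder while the red pot moved to the red holder. Then I put the green pot in the green holder and the yellow pot in the yellow holder.
- **Cover plate:** in the last top picture its centre is about 1 mm from the board's centre, and it looked flat in the side view.
- **Pots:** all three stand upright in the holders of their own colour. Their lids measured 3 to 5 mm off centre in the top view, which includes some holder-rim pixels and so overstates the error. The release positions were within about 2 mm of centre. Each pot was lowered until the wrist force showed it touching the floor of its holder, and the gripper was clear of everything at the end.
- **Checks that failed or disagreed:** the arm hid the red and yellow pots from the side camera in the last check. The side estimate for the green pot, about 8 mm off, disagreed with the top view; it came from few pixels with the rim mixed in, so I gave it little weight.

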